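Slide the food tin along the guide rail onto its buffer

ROBOT

A 6-joint arm with a two-finger parallel gripper is mounted at the origin on a cart in front of the work surface, level with it; the furniture and walls round the work are solid. World frame = base frame: x ahead of the robot, y to its left, z up, the work surface at z = 0. Lengths are in m, angles in rad, forces in N, time in s.
With the tool pointing down it reaches from about 0.25 to 0.775 m from the base axis. Payload 4 kg.
Tool frame: the origin (TCP) lies at the very end of the fingers, on their centre line; the grasp point (between the pads) lies 19 mm behind it; z points along the fingers, y is the line along which they close (so a half turn about z gives the same grasp; the last joint's range is limited). The gripper opens to 94 mm and grips with 3 to 60 N. Pads are 16 mm wide; open, the fingers measure 119 mm over their backs; the gripper's body (75 mm by 177 mm) begins 78 mm behind the grasp point.
Start: joints at [-1.26, 0.087, 1.371, -0, 1.684, -0.103], TCP at [0.221, -0.504, 0.206] pointing down, gripper open.
Joint ranges: [-3.1, 3.1], [-0.76, 2.03], [0.27, 2.55], [-1.08, 4.22], [0.17, 2.65], [-2.57, 2.57]. Speed limits (rad/s): [2.79, 2.79, 3.14, 3.14, 3.14, 3.14].

INTERFACE

Orientations are given as [roll, pitch, yaw] about the fixed x, y, z axes, in that order (R = Rz(yaw) Ry(pitch) Rx(roll)).
In Python, from bench import robot, vision gives the robot as it stands.
- The arm moves only by the shell command python3 -m crank 'ROWS'. ROWS is JSON, a list of rows, each a list of 3 entries, a list of its own where there are three numbers: the closure, from 0 (fully open) to 1 (shut), then the shift along the tool's x, y, z in m, then the turn, a rotation vector about the tool's x, y, z in degrees. A call has 1 to 8 rows; each row shifts and turns the commanded pose from where the row before left it, along the tool's axes as they then stand; what a row does not reach is not made up. A row lasts 1/10 s, in which the tool goes at most 50 mm and 8.59 degrees, less where a joint would pass 70% of its speed; a pose out of reach is approached as far as the arm can. A call with a gripper value outside its range is refused whole. The fingers move at their own pace and stop on an object; the grip force is fixed at half the most. Time passes only in rows, so rows that do not move let the fingers close. It gives the time, the measured TCP pose, the force, the opening and the grip force at its end, in the units of the state.
- robot.get_obs(): the state, without advancing time (a new reading comes with each control period).
- vision.snapshot(name): name is "side" or "top" or "wrist"; returns a dict with "color" (384x512x3 uint8, red, green, blue), "z_map" (384x512 float32, m along the optical axis (not along the pixel's ray), 0 where there is no reading), "fx", "fy", "cx", "cy" (pixels), "R" (3x3) and "t" (3): a world point X has camera coordinates R X + t. Camera axes: x right, y down, z forward; pixel columns grow to the right and rows downward; lengths in m; the calibration is good to about 2 mm. A picture is of the moment at which its call begins.
- robot.close_job(): hands the job in; it is judged then, once.
The state is a dict: "time": time; "joint_positions": joint angles; "qvel": joint speeds; "joint_torque": joint torques, N m; "tool_pos": TCP position; "ee_rot": TCP orientation; "wrist_force": force on the tool from outside, world axes, zero at the start; "wrist_torque": the same for the moment, N m; "width": finger opening in m; "finger_force": force on a finger pad.
Only numpy, scipy, OpenCV 4.12 (cv2) and the standard library are available. Lean on these libraries where they do the work, as an engineer would, in place of code of your own. Each camera call takes 0.05 s, during which the arm holds its last target. There are 200 camera calls.

TASK

Put the round food tin away at the end of the guide rail by pushing it over the worktop, never lifting it: slide it across until it touches the rail, then along the rail, in touch with it all the way, until it meets the rubber buffer on the end stop. Seat it there with a firm but gentle push of about 12 N (never 20 N), so that the sprung buffer gives a little, then ease off and leave the tin standing upright against rail and buffer. Leave the other things on the worktop alone.

Things in the scene. Friction and masses are not known exactly. Their poses are not given: they have to be found in the camera images.
- tin: Round food tin with a printed label, standing: diameter 75.4, height 58, 0.15 to 0.31 kg; too wide to grasp well, to be pushed. Origin at the centre of its underside; z up along its axis. It starts with its side 15 to 45 mm from the rail's face, near the rail's open end.
- rail: Bare aluminium guide rail fixed on the worktop: upright bar 360 long, 50 high, 10 thick, foot flange behind it. Origin on the worktop, on the working face at mid-length. x points away from the robot into the rail: the face is the plane x = 0, and a touching tin has its axis at x = -37.7. y runs along the rail from the end stop to the open end: the tin travels in -y. It bears no push of 25 N.
- stop: Dark steel end stop fixed across the end of the tin's way, axes parallel to the rail's: upright plate 78 wide (x = -79 to -1), 50 high, with foot flange and screw behind it (-y, to 75 mm). Origin on the worktop in the plane of the rail's working face, on the plate face that looks along +y to the tin.
- buffer_axis (a point): Point on the stop's plate face (30 high, 38 mm from the rail's face) where a sprung round black rubber buffer of diameter 30 sticks out along +y of the stop. Its face stands 14 to 50 mm off the plate: set on a screw differently each time and not measured, so feel for it. It yields about 5 N per mm, up to 6 mm; the tin itself slides at 0.5 to 4 N.
- cup_white: Bystander: small white espresso cup, 60x85x56 mm; origin at the centre of its underside; to be left alone.
- creamer: Bystander: tall pale canister with a green lid, diameter 71, height 143 mm; origin at the centre of its underside; to be left alone.
- bottle_soda: Bystander: clear carbonating bottle with black cap, diameter 76, height 257 mm; origin at the centre of its underside; to be left alone.
- mug_low_2: Bystander: low white mug with a handle, 81x112x68 mm; origin at the centre of its underside; to be left alone.
- sugar_tin: Bystander: squarish dark green canister with a knobbed lid, 87x87x110 mm; origin at the centre of its underside; to be left alone.
- cup_navy: Bystander: dark navy mug with a handle, 71x103x87 mm; origin at the centre of its underside; to be left alone.
Mind the look-alikes: they are no part of the job. Leave any purple look-alike of the tin alone.

How it is judged:
By the outcome, as a careful person would: the job done as asked, in the order asked, and still so for the second after the job is handed in, with the robot touching nothing.
It also fails if it takes over 64 s, if anything falls off the work surface, if the arm or the gripper's body presses on something with over 40 N, if the wrist force passes 120 N, or if a joint passes its speed limit or range.

## Working session

There is one attempt and no reset: what is moved stays moved. The work goes in short steps, Python scripts to look and compute and a shell command to move; the robot and the scene stay as the last step left them, time stands still between calls to the robot, and variables do not carry over. Pictures are saved under pics/ and viewed, at most 10 in all, crops included, and the job is handed in when it is done.

```bash
ls; mkdir -p pics; python3 - <<'E'
from bench import robot, vision
import cv2,numpy as np,pickle
o=robot.get_obs(); print(o)
for n in ("top","side"):
    s=vision.snapshot(n); cv2.imwrite(f"pics/{n}0.png",cv2.resize(s["color"][:,:,::-1],(768,576)))
    pickle.dump(s,open(f"{n}0.pkl","wb")); print(n,s["fx"],s["cx"],s["cy"],np.round(s["R"],3).tolist(),np.round(s["t"],3))
E
```

```text
pics
{'time': 0.0, 'joint_positions': array([-1.26008785e+00,  8.79387609e-02,  1.37222592e+00, -1.05178983e-05,
        1.68357692e+00, -1.03065461e-01]), 'qvel': array([ 0.00016085, -0.00071615,  0.00114437, -0.00188761, -0.00097241,
       -0.00166891]), 'joint_torque': array([ 6.46145090e-04, -3.40179348e+01, -3.02428007e+01,  7.16184033e-02,
        3.28880560e-02, -1.74578986e-04]), 'tool_pos': array([ 0.22098258, -0.50306917,  0.20432742]), 'ee_rot': array([-3.13945404e+00, -2.10691783e-04,  4.13772536e-01]), 'wrist_force': array([ 0.31484907,  0.01683863, -0.99996168]), 'wrist_torque': array([ 0.01163286, -0.01922731,  0.00690409]), 'finger_force': 0.0, 'width': 0.09428740741384069}
top 358.7608093245116 254.78169631691782 188.6123442143187 [[0.002, -1.0, -0.012], [-0.998, -0.002, -0.065], [0.065, 0.012, -0.998]] [0.137 0.608 1.211]
side 452.20460901881415 251.38953913328166 197.5932083590109 [[0.902, -0.431, 0.006], [-0.209, -0.45, -0.868], [0.377, 0.782, -0.496]] [-0.477  0.221  1.528]
```

View pics/top0.png

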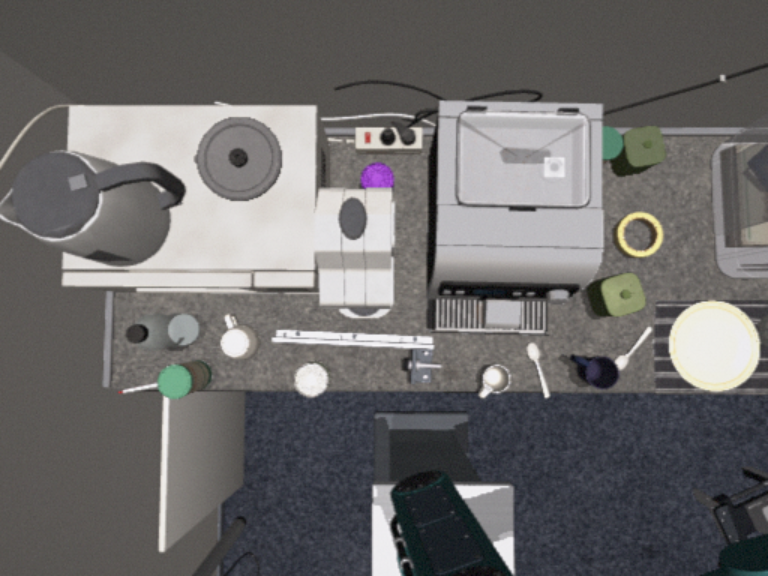

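View pics/side0.png

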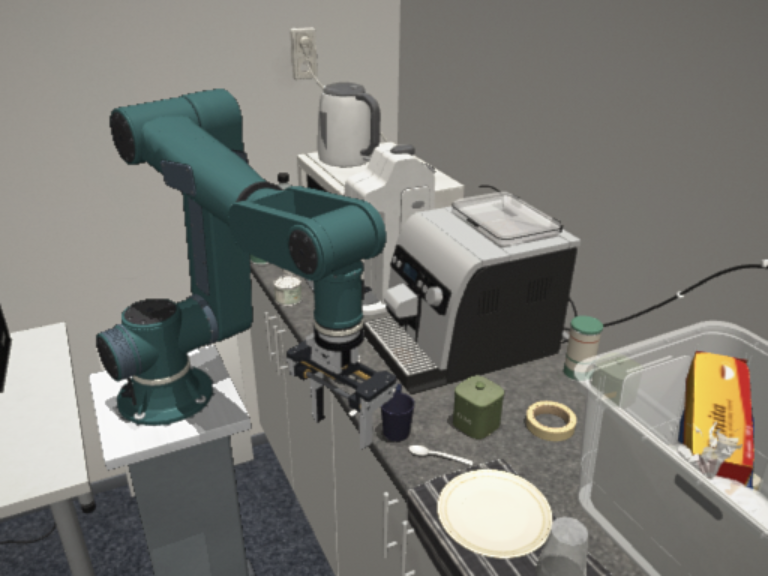

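The top view (1.5x) shows the rail from (275,335) to (433,342), the stop at (422,366), and the buffer just left of it near (410,366). There are two tin candidates: a whitish-topped can at (311,380) beside the rail's open end, and a purple one at (377,178) by the wall, which is the look-alike. The first fits the description, so I'll confirm it in a crop and measure it.

```bash
cat > h.py <<'E'
import numpy as np,cv2,pickle
from bench import robot,vision
def pt(s,u,v,z):
    d=s["R"].T@np.array([(u-s["cx"])/s["fx"],(v-s["cy"])/s["fy"],1]); c=-s["R"].T@s["t"]
    return c+d*(z-c[2])/d[2]
def cloud(s):
    v,u=np.mgrid[:384,:512]; Z=s["z_map"]
    C=np.stack([(u-s["cx"])/s["fx"]*Z,(v-s["cy"])/s["fy"]*Z,Z],-1)
    return (C-s["t"])@s["R"]
E
python3 - <<'E'
from h import *
s=pickle.load(open("top0.pkl","rb"))
c=s["color"][200:275,140:345]
cv2.imwrite("pics/crop.png",cv2.resize(c[:,:,::-1],None,fx=3.9,fy=3.9,interpolation=cv2.INTER_CUBIC))
P=cloud(s)
# tin top circle
def roi(a,b,c,d,z0,z1):
    m=np.zeros((384,512),bool); m[c:d,a:b]=True
    return m&(P[...,2]>z0)&(P[...,2]<z1)&(s["z_map"]>0)
m=roi(190,225,236,270,.045,.075)
(uc,r)=cv2.minEnclosingCircle(np.argwhere(m)[:,::-1].astype(np.float32))
print("tin",uc,r,m.sum(),np.median(P[m],0),pt(s,*uc,.058),"diam",2*r/s["fx"]*(1.2-.058))
for nm,b in dict(rail=(178,292,215,240),stop=(270,300,230,262)).items():
    m=roi(*b,.035,.065); q=P[m]; print(nm,len(q),q.min(0),q.max(0),np.median(q,0))
m=roi(182,282,215,240,.04,.062); q=P[m]
for y in np.arange(q[:,1].min(),q[:,1].max(),.03):
    k=q[abs(q[:,1]-y)<.012]
    if len(k): print(round(y,3),k[:,0].min().round(4),k[:,0].max().round(4),k[:,2].mean().round(4))
# everything tall between base and rail
for nm,(u,v) in dict(cupw=(158,228),creamer=(117,253),espresso=(330,252),bot=(120,220),railL=(184,224),railR=(289,230)).items(): print(nm,P[v,u])
E
```

```text
tin (207.0, 252.8235321044922) 11.572197914123535 416 [0.39169398 0.29536004 0.05435103] [0.39249856 0.29458114 0.058     ] diam 0.07367276287960006
rail 392 [0.43673183 0.01649977 0.03502455] [0.51741008 0.38421636 0.05556244] [0.47345176 0.17860093 0.04878467]
stop 173 [0.38502751 0.00933852 0.03513732] [0.46774997 0.08687063 0.05560627] [0.43142146 0.06700306 0.04710183]
0.05 0.4642 0.471 0.0486
0.08 0.4377 0.4709 0.0486
0.11 0.464 0.4739 0.0484
0.14 0.4671 0.474 0.0493
0.17 0.467 0.4769 0.0487
0.2 0.4668 0.4772 0.0492
0.23 0.4702 0.4771 0.0493
0.26 0.4701 0.4802 0.049
0.29 0.4734 0.4803 0.0484
0.32 0.4731 0.483 0.0483
0.35 0.4766 0.4834 0.0489
0.38 0.4765 0.4834 0.049
cupw [0.47379171 0.45579289 0.06653625]
creamer [0.40068775 0.55840707 0.14453569]
espresso [ 0.39120516 -0.11961136  0.00793508]
bot [0.50083355 0.5627741  0.11648218]
railL [0.48539293 0.38110368 0.01429301]
railR [0.46528659 0.01960172 0.00073733]
```

View pics/crop.png

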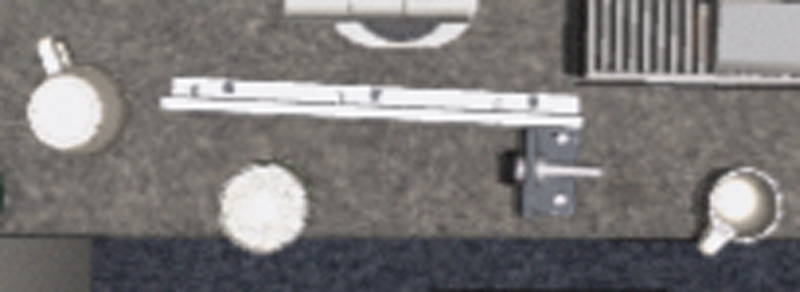

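The crop shows the tin (white-printed lid, not purple) at crop (262,207), off the open end of the white rail, which runs (162,100) to (580,122). The dark stop is at (550,172) with its buffer at (515,168), so the tin is confirmed. Next I'll check the obstacles and fit the rail line.

```bash
python3 - <<'E'
from h import *
s=pickle.load(open("top0.pkl","rb")); P=cloud(s); ok=s["z_map"]>0
v,u=np.mgrid[:384,:512]
for y in np.arange(-.5,.6,.05):
    k=P[ok&(abs(P[...,1]-y)<.025)&(P[...,2]>.09)&(P[...,0]>.33)&(v<268)]
    if len(k):
        i=k[:,0].argmin(); hi=k[k[:,0]<.58]; print(round(y,2),"front",k[i].round(3),"n<.58",len(hi), "zmin" ,hi[:,2].min().round(2) if len(hi) else '')
m=ok&(u>182)&(u<290)&(v>215)&(v<240)&(P[...,2]>.044)&(P[...,2]<.06)&(P[...,0]>.455)
q=P[m]; a=np.polyfit(q[:,1],q[:,0],1); r=q[:,0]-np.polyval(a,q[:,1]); k=abs(r)<.008;a=np.polyfit(q[k,1],q[k,0],1); print("rail mid",a,r.std(),q[:,1].min(),q[:,1].max(),np.percentile(r,[2,98]))
E
```

```text
-0.5 front [ 0.881 -0.477  0.09 ] n<.58 0 zmin 
-0.45 front [ 0.861 -0.431  0.091] n<.58 0 zmin 
-0.4 front [ 0.538 -0.377  0.092] n<.58 147 zmin 0.09
-0.35 front [ 0.535 -0.36   0.094] n<.58 143 zmin 0.09
-0.3 front [ 0.439 -0.288  0.091] n<.58 3 zmin 0.09
-0.25 front [ 0.569 -0.23   0.198] n<.58 12 zmin 0.2
-0.2 front [ 0.556 -0.203  0.218] n<.58 152 zmin 0.09
-0.15 front [ 0.51  -0.131  0.168] n<.58 150 zmin 0.11
-0.1 front [ 0.51  -0.078  0.166] n<.58 425 zmin 0.15
-0.05 front [ 0.51  -0.066  0.166] n<.58 206 zmin 0.09
-0.0 front [ 0.572 -0.024  0.101] n<.58 80 zmin 0.09
0.05 front [0.574 0.026 0.193] n<.58 23 zmin 0.09
0.1 front [0.545 0.124 0.317] n<.58 29 zmin 0.32
0.15 front [0.545 0.136 0.321] n<.58 296 zmin 0.31
0.2 front [0.545 0.212 0.318] n<.58 297 zmin 0.31
0.25 front [0.545 0.233 0.316] n<.58 90 zmin 0.31
0.3 front [0.583 0.301 0.243] n<.58 0 zmin 
0.35 front [0.583 0.329 0.243] n<.58 0 zmin 
0.4 front [0.584 0.398 0.216] n<.58 0 zmin 
0.45 front [0.584 0.444 0.264] n<.58 0 zmin 
0.5 front [0.584 0.502 0.258] n<.58 0 zmin 
0.55 front [0.363 0.567 0.137] n<.58 740 zmin 0.09
rail mid [0.04350217 0.46398261] 0.006340614997674614 0.023377691262167002 0.37807669593554977 [-0.00718393  0.01426784]
```

```bash
python3 -m crank '[[1,[0.03,0,0],[0,0,8.5]],[1,[0.03,0,0],[0,0,8.5]],[1,[0.03,0,0],[0,0,8.5]],[1,[0.02,-0.03,0],[0,0,0.5]],[1,[0,-0.045,0],[0,0,0]],[1,[0,-0.045,0],[0,0,0]],[1,[0,-0.045,0],[0,0,0]],[1,[0,-0.045,0],[0,0,0]]]'
python3 -m crank '[[1,[0,-0.045,0],[0,0,0]],[1,[0,-0.045,0],[0,0,0]],[1,[0,-0.045,0],[0,0,0]],[1,[0,-0.045,0],[0,0,0]],[1,[0,-0.045,0],[0,0,0]],[1,[0,-0.045,0],[0,0,0]],[1,[0,-0.045,0],[0,0,0]],[1,[0,-0.045,0],[0,0,0]]]'
```

```text
time: 0.9
tool_pos: [0.3351, -0.269, 0.2048]
ee_rot: [-3.141, 0.001, -0.04]
wrist_force: [0.2, 0.3, 1.1]
width: 0.0338
finger_force: 0.0
time: 1.7
tool_pos: [0.3493, 0.0905, 0.2053]
ee_rot: [3.141, -0.0, -0.04]
wrist_force: [1.3, 0.5, 0.0]
width: 0.0005
finger_force: 0.0
```

```bash
python3 -m crank '[[1,[0,-0.045,0],[0,0,0]],[1,[0,-0.045,0],[0,0,0]],[1,[-0.03,-0.02,-0.03],[0,0,0]],[1,[-0.03,-0.02,-0.03],[0,0,0]],[1,[0,0,0],[0,0,0]],[1,[0,0,0],[0,0,0]]]'
python3 - <<'E'
from h import *
s=vision.snapshot("wrist"); pickle.dump(s,open("w1.pkl","wb"))
cv2.imwrite("pics/w1.png",s["color"][:,:,::-1]); print(robot.get_obs()["tool_pos"],s["R"].round(2).tolist(),s["fx"],-s["R"].T@s["t"])
E
```

```text
time: 2.3
tool_pos: [0.2951, 0.2214, 0.2657]
ee_rot: [-3.141, -0.002, -0.038]
wrist_force: [-0.0, 0.8, -0.7]
width: 0.0005
finger_force: 0.0
[0.29512115 0.22068008 0.26448991] [[-0.04, -1.0, -0.0], [-0.97, 0.04, 0.23], [-0.23, 0.01, -0.97]] 314.0474004535307 [0.36044019 0.21909031 0.44562585]
```

View pics/w1.png

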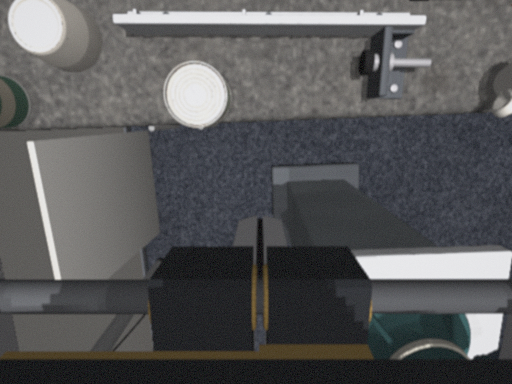

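The wrist view shows the tin lid at (196,94) and the rail's bright top, with its front edge along row ~24 from x 115 to 425. The stop plate is at (380,70) with the buffer left of it at (370,62).

```bash
python3 - <<'E'
from h import *
s=pickle.load(open("w1.pkl","rb")); g=cv2.cvtColor(s["color"],cv2.COLOR_RGB2GRAY).astype(float); P=cloud(s)
E=[]
for u in range(125,365):
    d=np.diff(g[16:34,u]); i=d.argmin(); E.append((u,16+i+.5))
E=np.array(E); Q=np.array([pt(s,u,v,.05) for u,v in E])
a=np.polyfit(Q[:,1],Q[:,0],1); r=Q[:,0]-np.polyval(a,Q[:,1]); k=abs(r)<.003; a=np.polyfit(Q[k,1],Q[k,0],1)
print("face line x=a*y+b",a,k.mean(),(Q[k,0]-np.polyval(a,Q[k,1])).std())
for u in (116,424): print("rail end",pt(s,u,24,.05))
m=np.zeros(g.shape,bool); m[55:135,155:240]=True
for lo in (.050,):
    m&=(P[...,2]>lo)&(P[...,2]<.066)
c,R=cv2.minEnclosingCircle(np.argwhere(m)[:,::-1].astype(np.float32)); t=pt(s,*c,.058); print("tin",c,R,t,"rad",R/s["fx"]*s["z_map"][int(c[1]),int(c[0])],np.median(P[m][:,2]))
n=np.hypot(1,a[0]); print("tin axis dist to face",(np.polyval(a,t[1])-t[0])/n)
m=np.zeros(g.shape,bool); m[30:100,355:415]=True; m&=(P[...,2]>.043)&(P[...,2]<.056)&(P[...,0]<.46)
print("stop top",m.sum(),P[m].min(0),P[m].max(0),np.argwhere(m)[:,1].min())
E
```

```text
face line x=a*y+b [0.04225045 0.45726357] 1.0 0.0003609561026709247
rail end [0.47229549 0.38071674 0.05      ]
rail end [0.45861017 0.02685122 0.05      ]
tin (194.93206787109375, 93.22213745117188) 33.43731689453125 [0.39215087 0.29485705 0.058     ] rad 0.039803125 0.05573492781034331
tin axis dist to face 0.07750140022325898
stop top 793 [0.38212341 0.05754915 0.04300466] [0.45483442 0.09209806 0.05299639] 364
```

```bash
python3 -m crank '[[1,[0.01,-0.04,0.03],[0,0,0]],[1,[0,-0.037,0.045],[0,0,0.1]],[1,[0,0,0.045],[0,0,0]],[1,[0,0,0.045],[0,0,0]],[1,[0,0,0.045],[0,0,0]],[1,[0,0,0.03],[0,0,0]],[1,[0,0,0.01],[0,0,0]],[1,[0,0,0],[0,0,0]]]'; python3 -c "
from bench import robot;print(robot.get_obs()['wrist_force'])"
```

```text
time: 3.15
tool_pos: [0.3067, 0.2895, 0.02]
ee_rot: [3.138, 0.004, -0.044]
wrist_force: [0.2, 0.2, 0.5]
width: 0.0008
finger_force: 0.0
[0.16140476 0.1657044  0.49588937]
```

```bash
python3 -m crank '[[1,[0,-0.008,0.003],[0,0,0]],[1,[0.01,0,0.002],[0,0,0]],[1,[0.01,0,0],[0,0,0]],[1,[0.005,0,0],[0,0,0]],[1,[0.003,0,0],[0,0,0]],[1,[0.003,0,0],[0,0,0]],[1,[0.003,0,0],[0,0,0]],[1,[0.003,0,0],[0,0,0]]]'
```

```text
time: 3.95
tool_pos: [0.3449, 0.298, 0.0174]
ee_rot: [3.141, 0.001, -0.042]
wrist_force: [-2.4, -0.4, 0.6]
width: 0.0007
finger_force: 1.0
```

```bash
python3 -m crank '[[1,[0.003,0,0],[0,0,0]],[1,[0.003,0,0],[0,0,0]],[1,[0.003,0,0],[0,0,0]],[1,[0.003,0,0],[0,0,0]],[1,[0.003,0,0],[0,0,0]],[1,[0.003,0,0],[0,0,0]],[1,[0.003,0,0],[0,0,0]],[1,[0.003,0,0],[0,0,0]]]'
python3 -m crank '[[1,[0.002,0,0],[0,0,0]],[1,[0.002,0,0],[0,0,0]],[1,[0.002,0,0],[0,0,0]],[1,[0.002,0,0],[0,0,0]],[1,[0,0,0],[0,0,0]]]'
python3 - <<'E'
from h import *
s=vision.snapshot("wrist"); pickle.dump(s,open("w2.pkl","wb")); cv2.imwrite("pics/w2.png",s["color"][:,:,::-1]); print(robot.get_obs()["tool_pos"])
E
```

```text
time: 4.75
tool_pos: [0.3693, 0.297, 0.0173]
ee_rot: [3.141, 0.0, -0.042]
wrist_force: [-1.5, -0.2, 0.1]
width: 0.0001
finger_force: 0.7
time: 5.25
tool_pos: [0.3775, 0.2967, 0.0174]
ee_rot: [3.142, -0.001, -0.042]
wrist_force: [-0.1, 0.8, -1.0]
width: 0.0003
finger_force: 0.1
[0.37752053 0.29669475 0.01746979]
```

View pics/w2.png

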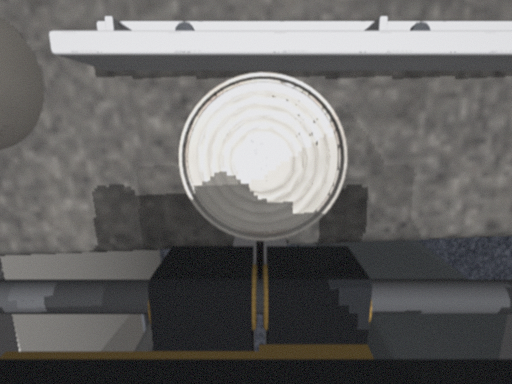

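The lid is at (263,157), centred on the fingers and still a little short of the rail, whose face is at row ~55-75. I'll go on in 1 mm steps.

```bash
python3 -m crank '[[1,[0.001,0,0],[0,0,0]],[1,[0.001,0,0],[0,0,0]],[1,[0.001,0,0],[0,0,0]],[1,[0.001,0,0],[0,0,0]],[1,[0.001,0,0],[0,0,0]]]'
python3 -m crank '[[1,[0.001,0,0],[0,0,0]]]'
python3 -m crank '[[1,[0.001,0,0],[0,0,0]]]'
```

```text
time: 5.8
tool_pos: [0.382, 0.2965, 0.0175]
ee_rot: [3.142, 0.0, -0.042]
wrist_force: [-1.8, 0.1, 1.3]
width: 0.0005
finger_force: 1.0
time: 5.9
tool_pos: [0.3831, 0.2965, 0.0175]
ee_rot: [-3.142, 0.0, -0.042]
wrist_force: [-1.8, -0.2, 0.9]
width: 0.0007
finger_force: 1.0
time: 6.0
tool_pos: [0.3841, 0.2964, 0.0174]
ee_rot: [3.142, -0.0, -0.042]
wrist_force: [-1.7, -0.5, 1.4]
width: 0.0004
finger_force: 1.0
```

```bash
for i in 1; do python3 -m crank '[[1,[0.001,0,0],[0,0,0]]]'; python3 -m crank '[[1,[0.0005,0,0],[0,0,0]]]'; python3 -m crank '[[1,[0.0005,0,0],[0,0,0]]]'; done | grep -E "tool|wrist"
```

```text
tool_pos: [0.3851, 0.2964, 0.0174]
wrist_force: [-1.9, 0.1, 0.6]
tool_pos: [0.3856, 0.2963, 0.0174]
wrist_force: [-3.3, -0.2, 1.0]
tool_pos: [0.3859, 0.2963, 0.0174]
wrist_force: [-3.9, 0.0, 2.1]
```

```bash
python3 -m crank '[[1,[0.0005,0,0],[0,0,0]],[1,[0,0,0],[0,0,0]]]' | grep -E "tool|wrist"; python3 -m crank '[[1,[0.0005,0,0],[0,0,0]],[1,[0,0,0],[0,0,0]]]' | grep -E "tool|wrist"
```

```text
tool_pos: [0.3859, 0.2963, 0.0174]
wrist_force: [-4.4, -0.3, 3.0]
tool_pos: [0.3858, 0.2963, 0.0173]
wrist_force: [-6.4, -0.2, 4.8]
```

```bash
python3 -m crank '[[1,[-0.01,0,0],[0,0,0]],[1,[-0.03,0,0],[0,0,0]],[1,[0,-0.03,0],[0,0,0]],[1,[0,-0.03,0],[0,0,0]],[1,[0,0,0],[0,0,-7.5]],[1,[0,0,0],[0,0,-7.5]],[1,[0,0,0],[0,0,-7.5]],[1,[0,0,0],[0,0,-7.5]]]'; python3 -m crank '[[1,[0,0,0],[0,0,0]]]'
python3 - <<'E'
from h import *
s=vision.snapshot("top"); P=cloud(s); pickle.dump(s,open("top1.pkl","wb"))
m=np.zeros((384,512),bool); m[220:270,185:235]=1; m&=(P[...,2]>.052)&(P[...,2]<.066)
print(m.sum(),np.median(P[m],0))
o=robot.get_obs();print(o['tool_pos'],o['ee_rot'],o['wrist_force'])
E
```

```text
time: 7.5
tool_pos: [0.3501, 0.3581, 0.0174]
ee_rot: [3.141, -0.002, 0.488]
wrist_force: [0.1, 1.0, 0.5]
width: 0.0005
finger_force: 0.0
time: 7.6
tool_pos: [0.35, 0.358, 0.0174]
ee_rot: [3.141, -0.002, 0.482]
wrist_force: [0.4, -0.2, -0.2]
width: 0.0004
finger_force: 0.0
357 [0.43435109 0.29278962 0.05479539]
[0.34997725 0.35794412 0.0174195 ] [ 3.14102754e+00 -1.50083173e-03  4.79296236e-01] [-0.89180959  0.96811531 -0.91965187]
```

```bash
python3 -m crank '[[1,[0.022,0,0],[0,0,0]],[1,[0.022,0,0],[0,0,0]],[1,[0,0.015,0],[0,0,0]],[1,[0,0.012,0],[0,0,0]],[1,[0,0.003,0],[0,0,0]],[1,[0,0.003,0],[0,0,0]],[1,[0,0.003,0],[0,0,0]]]' | grep -E "tool|wrist"; python3 -m crank '[[1,[0,0.002,0],[0,0,0]],[1,[0,0.002,0],[0,0,0]]]' | grep -E "tool|wrist"
python3 -m crank '[[1,[0,0.002,0],[0,0,0]]]' | grep -E "tool|wrist"
```

```text
tool_pos: [0.4049, 0.3459, 0.0175]
wrist_force: [0.1, 1.0, 0.4]
tool_pos: [0.407, 0.3428, 0.0175]
wrist_force: [-0.7, -1.0, -0.1]
tool_pos: [0.408, 0.3411, 0.0175]
wrist_force: [-0.2, -0.3, 0.3]
```

```bash
for i in 1 ; do python3 -m crank '[[1,[0,0.001,0],[0,0,0]]]'; python3 -m crank '[[1,[0,0.001,0],[0,0,0]]]';python3 -m crank '[[1,[0,0.001,0],[0,0,0]]]'; python3 -m crank '[[1,[0,0.001,0],[0,0,0]]]'; done | grep -E "tool|wrist"
```

```text
tool_pos: [0.4085, 0.3401, 0.0174]
wrist_force: [0.2, -0.4, 0.5]
tool_pos: [0.4089, 0.3393, 0.0174]
wrist_force: [0.8, -0.6, -0.1]
tool_pos: [0.4094, 0.3384, 0.0174]
wrist_force: [-0.3, -0.9, 0.2]
tool_pos: [0.4098, 0.3375, 0.0173]
wrist_force: [-1.3, 1.7, 0.3]
```

```bash
python3 -m crank '[[1,[0,0.0005,0],[0,0,0]],[1,[-0.00145,0.0026,0],[0,0,0]],[1,[-0.00145,0.0026,0],[0,0,0]],[1,[-0.00145,0.0026,0],[0,0,0]]]' | grep -E "tool|wrist|rot"; python3 -m crank '[[1,[-0.00145,0.0026,0],[0,0,0]],[1,[-0.00145,0.0026,0],[0,0,0]],[1,[-0.00145,0.0026,0],[0,0,0]]]' | grep -E "tool|wrist|rot"
```

```text
tool_pos: [0.4072, 0.33, 0.0175]
ee_rot: [-3.136, 0.003, 0.482]
wrist_force: [-8.6, 6.9, 3.8]
tool_pos: [0.4051, 0.3224, 0.0176]
ee_rot: [-3.132, 0.005, 0.483]
wrist_force: [-12.9, 10.3, 5.5]
```

Forces are building up with a wedging direction, so I'll relieve them and look.

```bash
python3 -m crank '[[1,[-0.001,-0.002,0],[0,0,0]],[1,[-0.001,-0.002,0],[0,0,0]]]' | grep -E "tool|wrist|rot"
python3 - <<'E'
from h import *
s=vision.snapshot("wrist"); pickle.dump(s,open("w3.pkl","wb")); cv2.imwrite("pics/w3.png",s["color"][:,:,::-1])
P=cloud(s); m=(P[...,2]>.05)&(P[...,2]<.066)&(P[...,0]>.38)&(P[...,1]<.34)&(P[...,1]>.2)&(s["z_map"]>0)&(P[...,0]<.468)
print(m.sum(),np.median(P[m],0),P[m].min(0),P[m].max(0))
E
```

```text
tool_pos: [0.405, 0.322, 0.0174]
ee_rot: [-3.141, 0.001, 0.483]
wrist_force: [-0.3, 0.2, -0.4]
12647 [0.44298208 0.2835937  0.0555939 ] [0.40052147 0.21402944 0.05000047] [0.46799997 0.33791147 0.06591057]
```

View pics/w3.png

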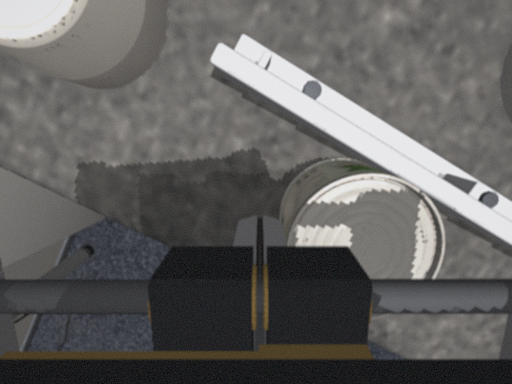

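The tin (lid ~(365,238) r 79) is still upright against the rail. 30° wedges too easily, so I'll re-approach at 10°.

```bash
python3 -m crank '[[1,[0,-0.012,0],[0,0,0]],[1,[0,-0.012,0],[0,0,7]],[1,[0,0,0],[0,0,7]],[1,[0,0,0],[0,0,6]],[1,[0,0,0],[0,0,0]]]' | grep -E "tool|wrist|rot"
python3 - <<'E'
from h import *
s=pickle.load(open("w3.pkl","rb")); print(pt(s,365,238,.058))
g=cv2.medianBlur(cv2.cvtColor(s["color"],cv2.COLOR_RGB2GRAY),3)
c=cv2.HoughCircles(g,cv2.HOUGH_GRADIENT,2,200,param1=100,param2=40,minRadius=68,maxRadius=90)
print(c, pt(s,c[0,0,0],c[0,0,1],.058))
E
```

```text
tool_pos: [0.3952, 0.3433, 0.0174]
ee_rot: [3.141, -0.001, 0.133]
wrist_force: [0.8, -0.3, 0.4]
[0.43738233 0.28352932 0.058     ]
[[[373.  261.   88.8]
  [ 73.    7.   70.6]]] [0.42917689 0.27387727 0.058     ]
```

```bash
python3 -m crank '[[1,[0.015,0.002,0],[0,0,0]],[1,[0.014,0.002,0],[0,0,0]],[1,[-0.0005,0.003,0],[0,0,0]],[1,[-0.0005,0.003,0],[0,0,0]],[1,[-0.00035,0.002,0],[0,0,0]]]' | grep -E "tool|wrist|rot"
for i in 1 ; do python3 -m crank '[[1,[-0.00035,0.002,0],[0,0,0]]]'; python3 -m crank '[[1,[-0.00035,0.002,0],[0,0,0]]]';python3 -m crank '[[1,[-0.00035,0.002,0],[0,0,0]]]'; done | grep -E "tool|wrist"
```

```text
tool_pos: [0.4237, 0.3342, 0.0171]
ee_rot: [3.141, 0.001, 0.132]
wrist_force: [-0.4, -0.0, -0.0]
tool_pos: [0.4235, 0.3324, 0.0173]
wrist_force: [0.2, -0.8, -0.3]
tool_pos: [0.4234, 0.3306, 0.0174]
wrist_force: [-0.2, -0.6, 0.4]
tool_pos: [0.4234, 0.3288, 0.0175]
wrist_force: [-1.2, 1.7, 0.2]
```

```bash
for i in 1 ; do python3 -m crank '[[1,[-0.00035,0.002,0],[0,0,0]],[1,[-0.00035,0.002,0],[0,0,0]]]'; python3 -m crank '[[1,[-0.00035,0.002,0],[0,0,0]],[1,[-0.00035,0.002,0],[0,0,0]]]';python3 -m crank '[[1,[-0.00035,0.002,0],[0,0,0]],[1,[-0.00035,0.002,0],[0,0,0]]]'; done | grep -E "tool|wrist"
```

```text
tool_pos: [0.4231, 0.3251, 0.0175]
wrist_force: [-1.3, 2.1, 1.0]
tool_pos: [0.423, 0.3209, 0.0175]
wrist_force: [-1.3, 2.8, 0.7]
tool_pos: [0.4229, 0.3168, 0.0175]
wrist_force: [-2.4, 2.7, 0.7]
```

```bash
for i in 1 ; do python3 -m crank '[[1,[-0.0005,0.0025,0],[0,0,0]],[1,[-0.0005,0.0025,0],[0,0,0]],[1,[-0.0004,0.0025,0],[0,0,0]],[1,[-0.0004,0.0025,0],[0,0,0]]]'; python3 -m crank '[[1,[-0.0005,0.0025,0],[0,0,0]],[1,[-0.0004,0.0025,0],[0,0,0]],[1,[-0.0005,0.0025,0],[0,0,0]],[1,[-0.0004,0.0025,0],[0,0,0]]]'; done | grep -E "tool|wrist"
```

```text
tool_pos: [0.4226, 0.3063, 0.0174]
wrist_force: [-3.4, 3.3, 1.8]
tool_pos: [0.4222, 0.2961, 0.0174]
wrist_force: [-2.6, 3.4, 1.3]
```

```bash
for i in 1 ; do python3 -m crank '[[1,[-0.0005,0.0025,0],[0,0,0]],[1,[-0.0005,0.0025,0],[0,0,0]],[1,[-0.0004,0.0025,0],[0,0,0]],[1,[-0.0004,0.0025,0],[0,0,0]]]'; python3 -m crank '[[1,[-0.0005,0.0025,0],[0,0,0]],[1,[-0.0004,0.0025,0],[0,0,0]],[1,[-0.0005,0.0025,0],[0,0,0]],[1,[-0.0004,0.0025,0],[0,0,0]]]';python3 -m crank '[[1,[-0.0005,0.0025,0],[0,0,0]],[1,[-0.0004,0.0025,0],[0,0,0]],[1,[-0.0005,0.0025,0],[0,0,0]],[1,[-0.0004,0.0025,0],[0,0,0]]]'; done | grep -E "tool|wrist"
```

```text
tool_pos: [0.4218, 0.2859, 0.0174]
wrist_force: [-2.0, 3.3, 1.4]
tool_pos: [0.4213, 0.2758, 0.0174]
wrist_force: [-2.2, 2.9, 2.2]
tool_pos: [0.4208, 0.2656, 0.0174]
wrist_force: [-1.6, 3.0, 0.5]
```

```bash
python3 - <<'E'
from h import *
s=vision.snapshot("wrist"); cv2.imwrite("pics/w4.png",s["color"][:,:,::-1])
E
```

```text
(no output)
```

View pics/w4.png

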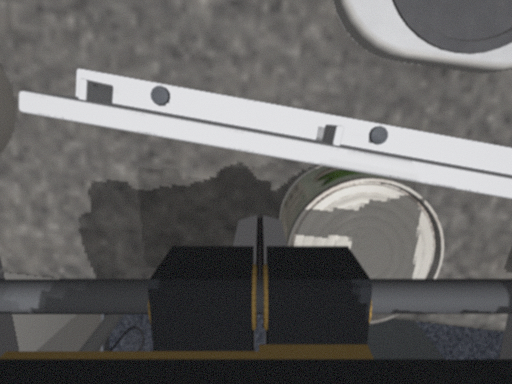

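The tin (lid ~(368,240)) is upright and in touch with the rail. I'll steer very slightly more into the rail.

```bash
for i in 1 ; do python3 -m crank '[[1,[-0.0004,0.0025,0],[0,0,0]],[1,[-0.0004,0.0025,0],[0,0,0]],[1,[-0.0004,0.0025,0],[0,0,0]],[1,[-0.0004,0.0025,0],[0,0,0]]]'; python3 -m crank '[[1,[-0.0004,0.0025,0],[0,0,0]],[1,[-0.0004,0.0025,0],[0,0,0]],[1,[-0.0004,0.0025,0],[0,0,0]],[1,[-0.0004,0.0025,0],[0,0,0]]]';python3 -m crank '[[1,[-0.0004,0.0025,0],[0,0,0]],[1,[-0.0004,0.0025,0],[0,0,0]],[1,[-0.0004,0.0025,0],[0,0,0]],[1,[-0.0004,0.0025,0],[0,0,0]]]'; done | grep -E "tool|wrist"
```

```text
tool_pos: [0.4204, 0.2556, 0.0174]
wrist_force: [-1.6, 3.6, 0.9]
tool_pos: [0.4202, 0.2454, 0.0174]
wrist_force: [-2.2, 2.0, 1.2]
tool_pos: [0.42, 0.2352, 0.0174]
wrist_force: [-2.6, 3.1, 1.9]
```

```bash
for i in 1 ; do python3 -m crank '[[1,[-0.0003,0.0015,0],[0,0,0]],[1,[-0.0003,0.0015,0],[0,0,0]],[1,[-0.0002,0.0015,0],[0,0,0]],[1,[-0.0002,0.0015,0],[0,0,0]]]';  python3 -m crank '[[1,[-0.0003,0.0015,0],[0,0,0]],[1,[-0.0003,0.0015,0],[0,0,0]],[1,[-0.0002,0.0015,0],[0,0,0]],[1,[-0.0002,0.0015,0],[0,0,0]]]';python3 -m crank '[[1,[-0.0003,0.0015,0],[0,0,0]],[1,[-0.0003,0.0015,0],[0,0,0]],[1,[-0.0002,0.0015,0],[0,0,0]],[1,[-0.0002,0.0015,0],[0,0,0]]]'; done | grep -E "tool|wrist"
```

```text
tool_pos: [0.4199, 0.2292, 0.0174]
wrist_force: [-1.4, 2.5, 0.5]
tool_pos: [0.4197, 0.2232, 0.0174]
wrist_force: [-0.5, 2.0, 1.1]
tool_pos: [0.4194, 0.2171, 0.0174]
wrist_force: [-1.3, 1.9, -0.9]
```

```bash
for i in 1 ; do python3 -m crank '[[1,[-0.0002,0.0015,0],[0,0,0]],[1,[-0.0002,0.0015,0],[0,0,0]]]';python3 -m crank '[[1,[-0.0002,0.0015,0],[0,0,0]],[1,[-0.0003,0.0015,0],[0,0,0]]]';python3 -m crank '[[1,[-0.0002,0.0015,0],[0,0,0]],[1,[-0.0002,0.0015,0],[0,0,0]]]'; done | grep -E "tool|wrist"
```

```text
tool_pos: [0.4194, 0.2141, 0.0174]
wrist_force: [-2.4, 1.6, -0.3]
tool_pos: [0.4194, 0.211, 0.0174]
wrist_force: [-1.7, 3.3, 1.0]
tool_pos: [0.4193, 0.208, 0.0174]
wrist_force: [-0.6, 1.4, 0.3]
```

```bash
python3 - <<'E'
from h import *
s=vision.snapshot("top"); P=cloud(s)
cv2.imwrite("pics/t5.png",cv2.resize(s["color"][210:270,230:310][:,:,::-1],None,fx=7,fy=7,interpolation=cv2.INTER_CUBIC))
E
```

```text
(no output)
```

View pics/t5.png

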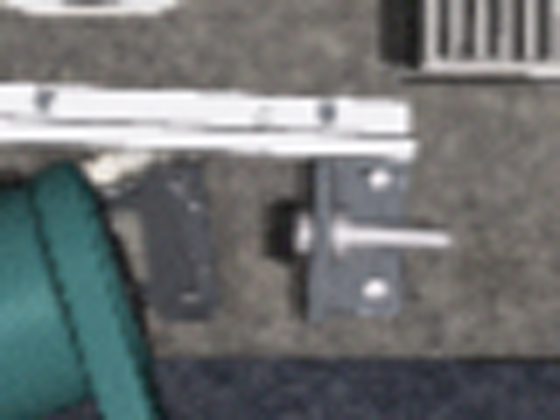

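The crop shows the buffer face at about crop (275,230), which puts it at y≈0.092. That leaves about 27 mm to go.

```bash
for i in 1 ; do python3 -m crank '[[1,[-0.0003,0.002,0],[0,0,0]],[1,[-0.0003,0.002,0],[0,0,0]],[1,[-0.0003,0.002,0],[0,0,0]]]';python3 -m crank '[[1,[-0.0003,0.002,0],[0,0,0]],[1,[-0.0003,0.002,0],[0,0,0]],[1,[-0.0003,0.002,0],[0,0,0]]]';python3 -m crank '[[1,[-0.0003,0.0015,0],[0,0,0]],[1,[-0.0002,0.0015,0],[0,0,0]],[1,[-0.0002,0.0015,0],[0,0,0]]]'; done | grep -E "tool|wrist"
```

```text
tool_pos: [0.4192, 0.2019, 0.0174]
wrist_force: [-1.3, 1.6, 0.3]
tool_pos: [0.4192, 0.1958, 0.0174]
wrist_force: [-1.1, 2.3, 0.1]
tool_pos: [0.419, 0.1914, 0.0174]
wrist_force: [-1.7, 2.0, 0.5]
```

```bash
for i in 1 ; do python3 -m crank '[[1,[-0.0002,0.001,0],[0,0,0]],[1,[-0.0002,0.001,0],[0,0,0]]]';python3 -m crank '[[1,[-0.0001,0.001,0],[0,0,0]],[1,[-0.0002,0.001,0],[0,0,0]]]'; done | grep -E "tool|wrist"
```

```text
tool_pos: [0.419, 0.1893, 0.0174]
wrist_force: [-0.2, 2.5, 0.5]
tool_pos: [0.4189, 0.1873, 0.0174]
wrist_force: [-1.0, 2.4, 0.6]
```

```bash
for i in 1 ; do python3 -m crank '[[1,[-0.0002,0.001,0],[0,0,0]],[1,[-0.0002,0.001,0],[0,0,0]]]';python3 -m crank '[[1,[-0.0002,0.001,0],[0,0,0]],[1,[-0.0001,0.001,0],[0,0,0]]]';  python3 -m crank '[[1,[-0.0002,0.001,0],[0,0,0]]]'; python3 -m crank '[[1,[-0.0002,0.001,0],[0,0,0]]]'; done | grep -E "tool|wrist"
```

```text
tool_pos: [0.4188, 0.1853, 0.0174]
wrist_force: [-0.6, 1.5, -0.3]
tool_pos: [0.4188, 0.1833, 0.0174]
wrist_force: [-1.0, 3.1, 0.4]
tool_pos: [0.4187, 0.1822, 0.0174]
wrist_force: [-0.1, 2.1, 0.1]
tool_pos: [0.4186, 0.1812, 0.0174]
wrist_force: [-1.9, 1.4, -0.3]
```

```bash
for i in 1 ; do python3 -m crank '[[1,[-0.0002,0.001,0],[0,0,0]]]'; python3 -m crank '[[1,[-0.0001,0.001,0],[0,0,0]]]'; python3 -m crank '[[1,[-0.0002,0.001,0],[0,0,0]]]'; python3 -m crank '[[1,[-0.0001,0.001,0],[0,0,0]]]'; done | grep -E "tool|wrist"
```

```text
tool_pos: [0.4186, 0.1802, 0.0174]
wrist_force: [-0.9, 2.2, -0.3]
tool_pos: [0.4185, 0.1792, 0.0174]
wrist_force: [-0.5, 2.0, 0.2]
tool_pos: [0.4185, 0.1782, 0.0174]
wrist_force: [-0.7, 1.5, -0.5]
tool_pos: [0.4185, 0.1777, 0.0175]
wrist_force: [-1.0, 4.1, 0.4]
```

```bash
for i in 1 ; do python3 -m crank '[[1,[-0.0002,0.001,0],[0,0,0]],[1,[0,0,0],[0,0,0]]]'; python3 -m crank '[[1,[-0.0002,0.001,0],[0,0,0]],[1,[0,0,0],[0,0,0]]]'; done | grep -E "tool|wrist"
```

```text
tool_pos: [0.4185, 0.1772, 0.0176]
wrist_force: [-2.0, 4.8, 0.4]
tool_pos: [0.4185, 0.1768, 0.0177]
wrist_force: [-1.5, 6.2, -0.5]
```

```bash
for i in 1 ; do python3 -m crank '[[1,[-0.0002,0.001,0],[0,0,0]],[1,[0,0,0],[0,0,0]]]'; python3 -m crank '[[1,[-0.0002,0.001,0],[0,0,0]],[1,[0,0,0],[0,0,0]]]'; python3 -m crank '[[1,[-0.0002,0.001,0],[0,0,0]],[1,[0,0,0],[0,0,0]]]'; done | grep -E "tool|wrist"
```

```text
tool_pos: [0.4185, 0.1765, 0.0179]
wrist_force: [-1.2, 8.9, -0.3]
tool_pos: [0.4185, 0.1761, 0.018]
wrist_force: [-1.7, 9.6, 0.5]
tool_pos: [0.4184, 0.1757, 0.0181]
wrist_force: [-1.6, 12.1, -0.2]
```

```bash
for i in 1 ; do python3 -m crank '[[1,[-0.0001,0.0007,0],[0,0,0]],[1,[0,0,0],[0,0,0]]]'; python3 -m crank '[[1,[0,0,0],[0,0,0]],[1,[0,0,0],[0,0,0]],[1,[0,0,0],[0,0,0]]]'; python3 -m crank '[[1,[0.0001,-0.001,0],[0,0,0]],[1,[0.0002,-0.001,0],[0,0,0]],[1,[0.0002,-0.001,0],[0,0,0]],[1,[0.0002,-0.001,0],[0,0,0]]]'; python3 -m crank '[[1,[0.0001,-0.001,0],[0,0,0]],[1,[0.0001,-0.001,0],[0,0,0]],[1,[0.0002,-0.001,0],[0,0,0]],[1,[0,-0.001,0],[0,0,0]]]'; done | grep -E "tool|wrist"
```

```text
tool_pos: [0.4184, 0.1755, 0.0182]
wrist_force: [-1.4, 13.0, 0.4]
tool_pos: [0.4184, 0.1756, 0.0182]
wrist_force: [-1.2, 12.5, 0.0]
tool_pos: [0.4185, 0.1768, 0.0176]
wrist_force: [-0.8, 4.2, -0.9]
tool_pos: [0.4185, 0.1787, 0.0174]
wrist_force: [-0.2, -0.8, -0.7]
```

Seated at about 12.5–13 N and eased off. Now I'll retreat clear and look.

```bash
python3 -m crank '[[1,[0,-0.002,0],[0,0,0]],[1,[0,-0.005,0],[0,0,0]],[1,[-0.002,-0.02,0],[0,0,0]],[1,[-0.005,-0.03,-0.01],[0,0,0]],[1,[0,-0.02,-0.04],[0,0,0]],[1,[0,0,-0.045],[0,0,0]],[1,[0,0,-0.045],[0,0,0]],[1,[-0.03,0,-0.045],[0,0,0]]]' | grep -E "time|tool|wrist"
python3 -m crank '[[1,[-0.04,0,0],[0,0,0]],[1,[-0.04,0.04,0],[0,0,0]],[1,[0,0.04,0],[0,0,0]],[1,[0,0.04,0],[0,0,0]],[1,[0,0,0],[0,0,0]],[1,[0,0,0],[0,0,0]]]' | grep -E "time|tool|wrist"
python3 - <<'E'
from h import *
s=vision.snapshot("wrist"); pickle.dump(s,open("w6.pkl","wb")); cv2.imwrite("pics/w6.png",s["color"][:,:,::-1])
P=cloud(s); m=(P[...,2]>.053)&(P[...,2]<.066)&(P[...,0]>.38)&(P[...,0]<.475)&(P[...,1]<.2)&(P[...,1]>.08)&(s["z_map"]>0)
c,R=cv2.minEnclosingCircle(np.argwhere(m)[:,::-1].astype(np.float32)); t=pt(s,*c,.058)
print(c,R,t,"face dist",(.4573+.0422*t[1]-t[0])/1.0009)
E
```

```text
time: 22.4
tool_pos: [0.3749, 0.2517, 0.2009]
wrist_force: [0.2, 0.1, -0.3]
time: 23.0
tool_pos: [0.3143, 0.1267, 0.1992]
wrist_force: [0.1, 0.8, 0.4]
(269.0, 63.5) 47.28910446166992 [0.43092039 0.13364488 0.058     ] face dist 0.03199063402508318
```

View pics/w6.png

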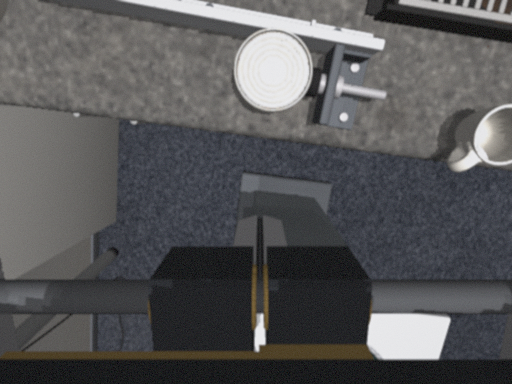

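```bash
python3 - <<'E'
from h import *
s=pickle.load(open("w6.pkl","rb")); g=cv2.cvtColor(s["color"],cv2.COLOR_RGB2GRAY)
c=cv2.HoughCircles(cv2.medianBlur(g,3),cv2.HOUGH_GRADIENT,1,200,param1=120,param2=25,minRadius=34,maxRadius=44)[0,0]
t=pt(s,c[0],c[1],.058); print(c,t,"dist",(.4573+.0422*t[1]-t[0])/1.0009)
cv2.imwrite("pics/w6c.png",cv2.resize(s["color"][20:140,220:380][:,:,::-1],None,fx=5,fy=5,interpolation=cv2.INTER_CUBIC))
E
```

```text
[272.5  71.5  39. ] [0.42419808 0.12931493 0.058     ] dist 0.03852434246587664
```

View pics/w6c.png

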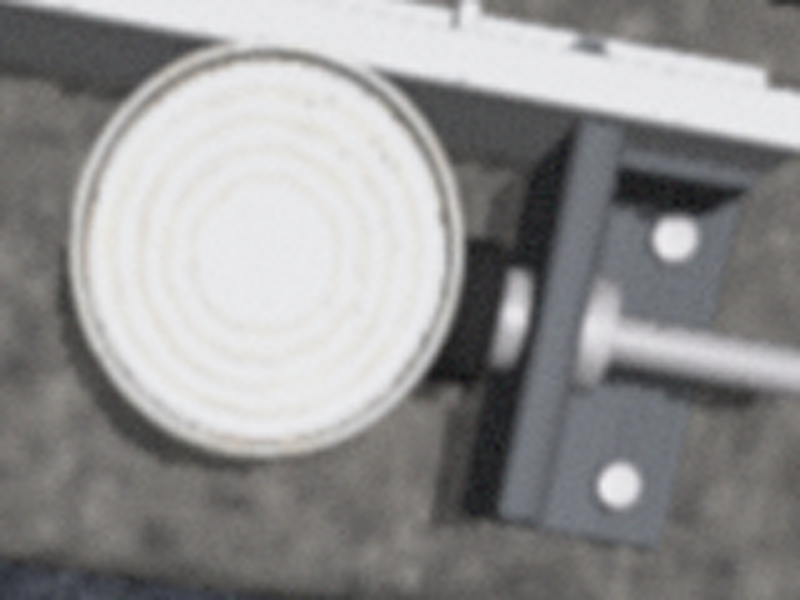

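The crop shows the tin upright at (268,250), against the rail's face above and the black buffer at (480,310). Its axis measures 38.5 mm from the face against 37.7 nominal, which is within calibration error, and the robot is clear. Handing in.

```bash
python3 -c "
from bench import robot; print(robot.close_job())"
```

```text
the job is handed in; nothing more can be done
None
```

The tin was pushed to the rail, slid along it and seated on the buffer at about 13 N, then left standing upright with the arm clear and the job handed in at about 23 s. One early along-rail push wedged at about 16 N in the plane before I re-approached at a shallower angle.

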